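# Unlock the beam housing and hold its lid open at 50 degrees

## Task

Release the transport lock of the beam housing on the optical table by sliding its grip along the rail, away from the lid's pull bar, fully to the end stop; only then lift the self-closing lid by its pull bar and hold it open at 50 degrees (within 5 degrees) so that the lenses inside can be inspected. The lid shuts by itself when let go, so finish while still holding it there, steady, with the gripper's fingers. Leave the loose parts lying around the housing where they are.

Things in the scene. Friction and masses are not known exactly. Their poses are not given: they have to be found in the camera images.
- housing: Black open-topped box, fixed, 180 (x) x 220 (y) x 110 mm high, standing on the table. Origin: centre of its underside. Its x axis points from the pull-bar side to the hinge side, y to the side that carries the lock, z up. The lock rail sticks out to y = 147 mm, its top at z = 90 mm; a thin quadrant arc stands on the other side.
- lid (a joint): Lid angle (rad): 0 shut and level, 0.873 = 50 degrees, stop at 1.7. A grey 180 x 220 x 6 mm plate hinged on the housing's top +x edge; its -x edge rises and swings over towards +x. Its weight (0.36 to 0.56 kg) and a spring shut it when let go; 2 to 5 N up at the bar holds it. While locked it opens at most 1 to 2 degrees.
- lid_bar (a point): Middle of the lid's round steel pull bar, 12 mm thick, 100 mm long along the housing's y, on two rods (y = -50, +50 mm) 50 mm beyond the lid's free edge (gap bar to lid 44 mm). Lid shut: at (-140, 0, 113.5) mm in the housing's frame; it swings on a 230 mm radius about the hinge. Fingers can close on it from above along the housing's x; the bar can turn between them.
- pin (a point): Steel pin, 8 mm thick, on the quadrant arc beside the lid (housing -y side), 70 mm from the hinge line: it marks 50 degrees; the lid's edge lines up with it there.
- lid_hinge (a point): Middle of the lid's hinge line, at (90, 0, 113.5) mm in the housing's frame; the hinge axis is the housing's y axis. It does not move.
- lock (a joint): Travel of the transport lock along the housing's +x (m): 0 to 0.010 at the start = locked, its tongue over an ear on the lid's side; above 0.028 the ear is free; 0.060 = fully home at the end stop (short of 0.055 is not home). Friction about 2 N; it stays where it is left.
- lock_grip (a point): Centre of the lock's grip, an upright aluminium fin 30 mm long (housing x), 14 mm thick (housing y), 44 mm tall, at (-62.5 + travel, 128, 148) mm in the housing's frame. Its top is at z = 170 mm, the tongue under it ends at z = 127 mm, the lid's top is at 116.5 mm. Grip it from above across its thickness, or push it.
- tube_mid (a point): Bystander: middle of an upright black lens tube, 42 mm diameter, 66 mm tall.
- cap_mid (a point): Bystander: middle of a flat black lens cap, 48 mm diameter, 12 mm thick, lying on the pull-bar side of the housing.
- holder_mid (a point): Bystander: middle of an upright post holder, 44 mm foot, 90 mm tall, beside the lock.
- cage_mid (a point): Bystander: middle of a dark square plate 60 x 60 x 12 mm with a round hole, lying flat beside the lock side.
- objective_mid (a point): Bystander: middle of an upright steel objective, 32 mm diameter, 46 mm tall.
- driver_grip (a point): Bystander: handle of a screwdriver 170 mm long lying on the table.
- tray_mid (a point): Bystander: middle of a grey four-part tray, 90 x 90 x 30 mm.

How it is judged:
By the outcome, as a careful person would: the job done as asked, in the order asked, and still so for the second after the job is handed in, while the arm keeps its last pose, push and grip.
It also fails if it takes over 51 s, if anything falls off the work surface, if the arm or the gripper's body presses on something with over 40 N, if the wrist force passes 120 N, or if a joint passes its speed limit or range.

## Robot

A 6-joint arm with a two-finger parallel gripper is mounted at the origin on the work surface. World frame = base frame: x ahead of the robot, y to its left, z up, the work surface at z = 0. Lengths are in m, angles in degrees, forces in N, time in s.
With the tool pointing down it reaches from about 0.325 to 0.925 m from the base axis. Payload 3.1 kg.
Tool frame: the origin (TCP) lies midway between the tips of the shut fingers; the grasp point (between the pads) lies 19 mm behind it; y points along the fingers, z is the direction in which the jaws open and shut, and the axes are right-handed (so a half turn about y gives the same grasp; the last joint's range is limited). The gripper opens to 85 mm and grips with 20 to 120 N. Pads are 22 mm wide; open, the fingers measure 114 mm over their backs; the gripper's body (76 mm by 85 mm) begins 54 mm behind the grasp point. The pads swing forward as they close: fully open they stand 13 mm farther back than shut.
Start: joints at [-72.491, 12.427, 92.441, -0, 75.132, -6.429], TCP at [0.254, -0.571, 0.231] pointing down, gripper open.
Joint ranges: [-157.48, 157.48], [-44.54, 120.13], [17.64, 146.25], [-64.5, 244.5], [7.68, 150.69], [-147.95, 147.95]. Speed limits (degrees/s): [159.86, 159.86, 180, 180, 180, 180].

## Interface

Orientations are given as [roll, pitch, yaw] about the fixed x, y, z axes, in that order (R = Rz(yaw) Ry(pitch) Rx(roll)).
In Python, from workcell import bot, effector, imaging, workorder gives the robot as it stands. Calls block until the motion is done:
- bot.move_to(position, orientation): joint-space move of the TCP to a pose.
- bot.move_linear(position, frame=None, rate=0.15, until_force=None): straight line of the TCP; frame=None keeps the orientation; rate is the mean speed in m/s. With until_force (N) it stops when the force on the tool has changed by that much, and returns True; else False.
- bot.set_joints(angles): joint-space move.
- effector.grip(opening): finger opening in m; the grip force is fixed at half the most; returns when the fingers have stopped.
- bot.hold(seconds).
- bot.inverse_kinematics(position, orientation): joint angles nearest the present ones, or None.
- bot.observe(): the state.
- imaging.snapshot(name): name is "scene" or "top" or "wrist"; returns a dict with "frame" (480x640x3 uint8, red, green, blue), "depth" (480x640 float32, m along the optical axis (not along the pixel's ray), 0 where there is no reading), "K" (3x3 intrinsics, pixels), "view" (4x4, takes a point from world to camera coordinates). Camera axes: x right, y up, looking along -z (the intrinsics and any distortion apply to the point x, -y, -z); pixel columns grow to the right and rows downward; lengths in m; the calibration is good to about 2 mm. A picture is of the moment at which its call begins.
A pose or a line that the arm cannot do raises bot.PlanningError and nothing moves.
- workorder.job_done(): hands the job in, once; it reports no verdict.
The state is a dict: "time": time; "joint_positions": joint angles; "qd": joint speeds; "effort": joint torques, N m; "position": TCP position; "eef_rot": TCP orientation; "ft_force": force on the tool from outside, world axes, zero at the start; "torque": the same for the moment, N m; "gripper_width": finger opening in m.
Only numpy, scipy, OpenCV 4.12 (cv2) and the standard library are available. Lean on these libraries where they do the work, as an engineer would, in place of code of your own. Each camera call takes 0.05 s, during which the arm holds its last target.

## Working session

There is one attempt and no reset: what is moved stays moved. The work goes in short steps, each a Python script; the robot and the scene stay as the last script left them, time stands still between calls to the robot, and variables do not carry over. Pictures are saved under pics/ and viewed, and the job is handed in when it is done.

```bash
mkdir -p pics; ls; cat > h.py <<'E'
import numpy as np, cv2
from workcell import bot, effector, imaging, workorder
def snap(name, tag):
    s=imaging.snapshot(name); np.savez('pics/%s.npz'%tag, **s)
    cv2.imwrite('pics/%s.png'%tag, cv2.cvtColor(s['frame'],cv2.COLOR_RGB2BGR)); return s
def world(s,u,v,d=None):
    if d is None: d=float(s['depth'][int(v),int(u)])
    K=s['K']; p=np.array([(u-K[0,2])*d/K[0,0], -(v-K[1,2])*d/K[1,1], -d,1])
    return (np.linalg.inv(s['view'])@p)[:3]
def proj(s,P):
    p=s['view']@np.append(P,1); K=s['K']; d=-p[2]
    return K[0,0]*p[0]/d+K[0,2], -K[1,1]*p[1]/d+K[1,2]
E
python3 - <<'E'
from h import *
print(bot.observe())
for n in ['scene','top','wrist']:
    s=snap(n,n+'0'); print(n,s['K'].tolist(),np.round(s['view'],3).tolist(), s.keys())
E
```

```text
pics
{'time': 0.0, 'joint_positions': array([-7.24907634e+01,  1.24758691e+01,  9.25288137e+01, -1.40762426e-03,
        7.51316446e+01, -6.42861959e+00]), 'qd': array([ 0.05155185, -0.08946142, -0.03686464, -0.0214815 , -0.07721025,
        0.02317056]), 'effort': array([ 2.15587625e-04, -3.96839976e+01, -3.03853190e+01, -2.83164482e-04,
        9.77809686e-03, -3.36757342e-07]), 'position': array([ 0.25335776, -0.57045401,  0.22997483]), 'eef_rot': array([-9.01356224e+01,  1.39128449e-02, -1.56061797e+02]), 'ft_force': array([-0.59714478,  0.29915766, -0.15804721]), 'torque': array([-0.00533792,  0.04436994, -0.01352631]), 'gripper_width': 0.0853990683656201}
scene [[463.2116894989263, 0.0, 317.5269856775601], [0.0, 463.2116894989263, 240.69689005132184], [0.0, 0.0, 1.0]] [[-0.002, 1.0, -0.013, 0.014], [-0.733, 0.008, 0.681, 0.336], [0.681, 0.011, 0.732, -1.652], [0.0, 0.0, 0.0, 1.0]] dict_keys(['frame', 'depth', 'K', 'view'])
top [[598.4586164802856, 0.0, 320.8744027477915], [0.0, 598.4586164802856, 239.23868379692317], [0.0, 0.0, 1.0]] [[0.045, -0.999, 0.003, -0.03], [0.976, 0.045, 0.213, -0.557], [-0.213, -0.007, 0.977, -1.48], [0.0, 0.0, 0.0, 1.0]] dict_keys(['frame', 'depth', 'K', 'view'])
wrist [[428.63260501161, 0.0, 323.0167705936024], [0.0, 428.63260501161, 247.98261037944044], [0.0, 0.0, 1.0]] [[0.405, -0.914, -0.001, -0.625], [0.872, 0.387, -0.3, 0.038], [0.275, 0.121, 0.954, -0.381], [0.0, 0.0, 0.0, 1.0]] dict_keys(['frame', 'depth', 'K', 'view'])
```

View pics/scene0.png

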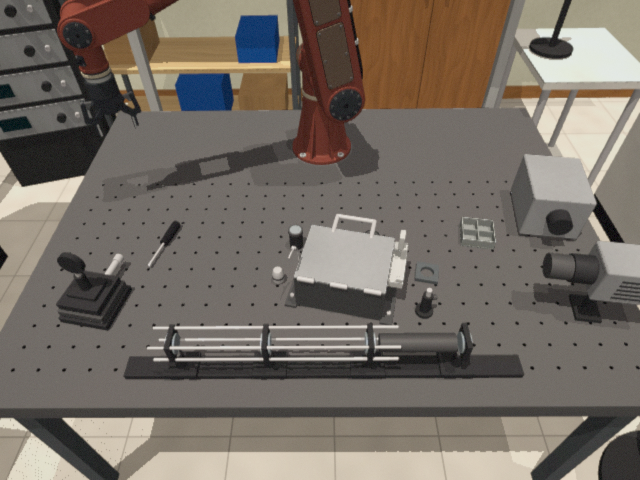

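View pics/top0.png

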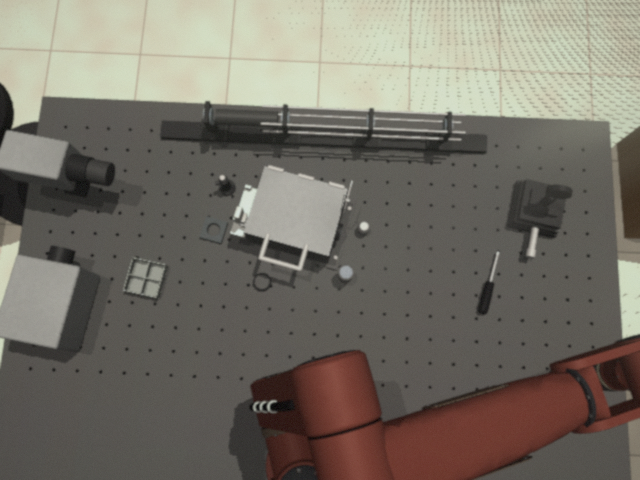

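```bash
python3 - <<'E'
import cv2
a=cv2.imread('pics/top0.png')[150:300,190:390]; cv2.imwrite('pics/top0c.png',cv2.resize(a,None,fx=4,fy=4,interpolation=cv2.INTER_CUBIC))
a=cv2.imread('pics/scene0.png')[200:330,260:450]; cv2.imwrite('pics/scene0c.png',cv2.resize(a,None,fx=4,fy=4,interpolation=cv2.INTER_CUBIC))
E
```

```text
(no output)
```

View pics/top0c.png

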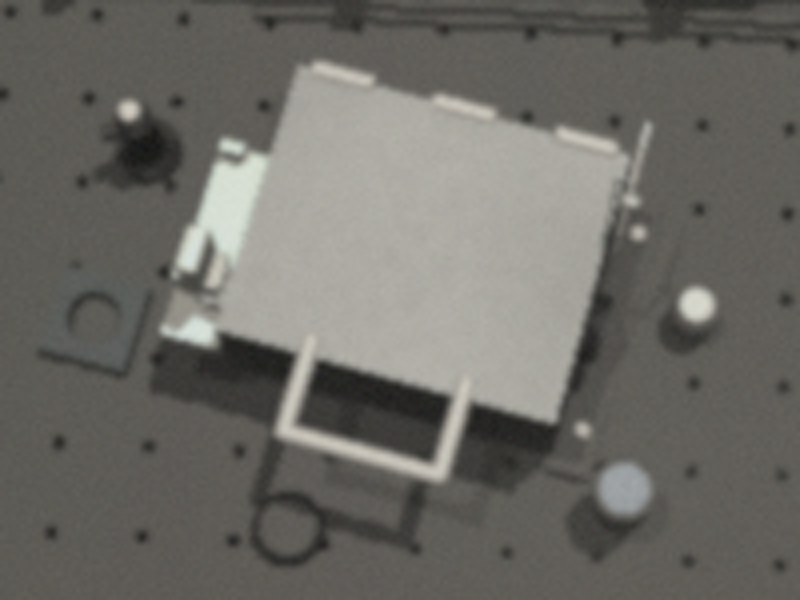

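View pics/scene0c.png

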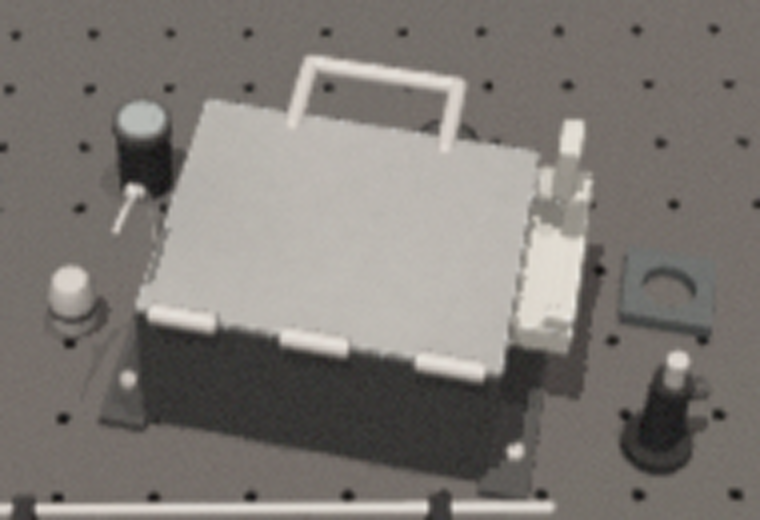

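```bash
cat > fit.py <<'E'
from h import *
from scipy.optimize import least_squares
T=dict(np.load('pics/top0.npz'));S=dict(np.load('pics/scene0.npz'))
L={'A':(90,110,116.5),'B':(90,-110,116.5),'C':(-90,-110,116.5),'D':(-90,110,116.5),'P':(-140,50,113.5),'N':(-140,-50,113.5)}
t={'A':(300,66),'B':(627,160),'C':(552,424),'D':(218,332),'P':(285,432),'N':(443,476)}
s={'A':(497,375),'B':(140,308),'C':(207,100),'D':(540,150),'P':(462,85),'N':(310,62)}
obs=[(T,L[k],(190+t[k][0]/4,150+t[k][1]/4)) for k in t]+[(S,L[k],(260+s[k][0]/4,200+s[k][1]/4)) for k in s]
def H(q,p):
    p=np.array(p)/1000;c,n=np.cos(q[2]),np.sin(q[2]);return np.array([q[0]+c*p[0]-n*p[1],q[1]+n*p[0]+c*p[1],p[2]])
f=lambda q:np.concatenate([np.subtract(proj(c,H(q,p)),o) for c,p,o in obs])
r=least_squares(f,[0.6,0,0])
if __name__=='__main__':
    print(r.x,np.degrees(r.x[2]));print(np.round(r.fun.reshape(-1,2),1))
    for w,c in(('T',T),('S',S)):
        sel=[o for o in obs if o[0] is c]
        rr=least_squares(lambda q:np.concatenate([np.subtract(proj(c,H(q,p)),o) for c,p,o in sel]),r.x);print(w,rr.x,np.degrees(rr.x[2]))
    for tr in (0,.01):
      for z in(148,170):
        g=H(r.x,(-62.5+tr*1000,128,z)); u=np.array(proj(T,g));v=np.array(proj(S,g));print(g,(u-[190,150])*4,(v-[260,200])*4)
E
python3 fit.py
```

```text
[ 0.6177052   0.05972573 -0.23065609] -13.215620617517821
[[-0.2 -0.7]
 [ 1.4 -1.6]
 [ 1.  -0.2]
 [-0.9 -0.9]
 [-0.3 -0.2]
 [-0.8 -0.2]
 [ 1.5 -1.4]
 [-1.3 -1.1]
 [ 0.  -1.2]
 [ 0.2 -0.5]
 [-0.8 -0.4]
 [ 0.3 -0.3]]
T [ 0.61616018  0.05984221 -0.22865556] -13.100998475736148
S [ 0.62043029  0.05947687 -0.23307605] -13.354273943600049
[0.58612329 0.19862437 0.148     ] [193.55055311 266.64964315] [570.07924037 149.13638459]
[0.58612329 0.19862437 0.17      ] [188.73431756 257.51390743] [574.46142896 124.30301524]
[0.59585846 0.19633821 0.148     ] [198.4679314  251.40453145] [568.29406365 160.72071817]
[0.59585846 0.19633821 0.17      ] [193.73185266 242.0546173 ] [572.67639639 135.90766115]
```

```bash
python3 - <<'E'
from fit import *
yaw=np.degrees(r.x[2])
g=H(r.x,(-58,128,148))
for y in (yaw,yaw+180,yaw-180):
    print(y,bot.inverse_kinematics([g[0],g[1],.26],[-90,0,y]))
b=H(r.x,(-140,0,113.5)); b2=H(r.x,(90-230*np.cos(.873),0,113.5+230*np.sin(.873)))
for y in (yaw+90,yaw-90):
    print(y,bot.inverse_kinematics([b[0],b[1],.0945],[-90,0,y]),bot.inverse_kinematics([b2[0],b2[1],b2[2]-.019],[-90,0,y]))
E
```

```text
-13.215620617517821 [ 12.04676104  10.91347181  91.10474798   0.          77.98178021
 -64.73761834]
166.78437938248217 [ 1.20467610e+01  1.09134718e+01  9.11047480e+01 -2.54444375e-14
  7.79817802e+01  1.15262382e+02]
-193.21562061751783 [ 1.20467610e+01  1.09134718e+01  9.11047480e+01 -2.54444375e-14
  7.79817802e+01  1.15262382e+02]
76.78437938248217 None None
-103.21562061751783 [  2.57628743   5.64434163 116.36740251   0.          57.98825586
  15.79190805] [ 0.29947954  3.53557562 98.11895114  0.         78.34547324 13.51510016]
```

```bash
python3 - <<'E'
from fit import *
yaw=np.degrees(r.x[2])
g=H(r.x,(-58,128,148))
bot.move_to([g[0],g[1],.26],[-90,0,yaw])
o=bot.observe();print(o['time'],o['position'],o['ft_force'])
s=snap('wrist','w1')
E
```

```text
3.1 [0.59081755 0.19670116 0.2599814 ] [-0.10187824  0.32252784 -0.18505407]
```

View pics/w1.png

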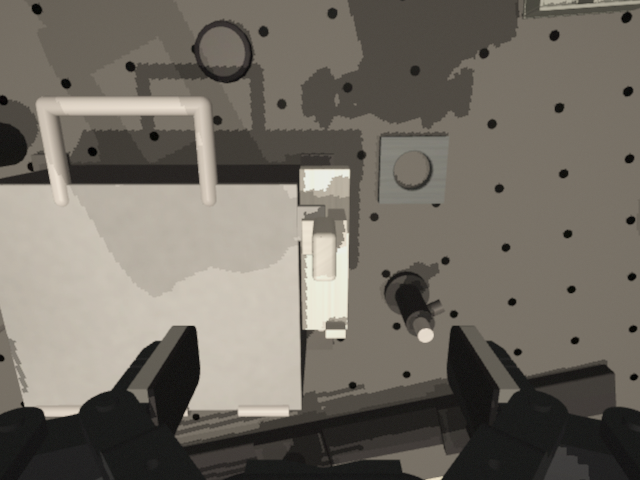

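The wrist view shows the fin's top face at about (314–336, 233–279), the bar running from (40,104) to (208,106), and the lid's front edge at row 184.

```bash
python3 - <<'E'
from fit import *
import cv2
W=dict(np.load('pics/w1.npz'))
a=cv2.imread('pics/w1.png')[190:350,270:380];cv2.imwrite('pics/w1c.png',cv2.resize(a,None,fx=5,fy=5,interpolation=cv2.INTER_CUBIC)[:600*2:1][:800])
q=r.x
def inv(p):
    d=p[:2]-q[:2];c,n=np.cos(q[2]),np.sin(q[2]);return np.round([1000*(c*d[0]+n*d[1]),1000*(-n*d[0]+c*d[1]),1000*p[2]],1)
for u,v in [(325,240),(325,256),(325,276),(318,256),(332,256),(60,104),(125,104),(190,105),(45,105),(205,105),(150,190),(290,190),(150,400),(296,300),(330,330)]:
    print((u,v),inv(world(W,u,v)))
print('fin top pred',[proj(W,H(q,(-62.5+t,128,170))) for t in(0,10)], 'bar',proj(W,H(q,(-140,0,119.5))),'corners',[proj(W,H(q,L[k])) for k in'AD'])
E
```

```text
(325, 240) [-64.1 127.6 170.5]
(325, 256) [-54.7 127.6 171.2]
(325, 276) [-42.  127.6 169.9]
(318, 256) [-54.9 123.6 171.6]
(332, 256) [-54.4 131.6 170.1]
(60, 104) [-138.3  -38.7  119.6]
(125, 104) [-138.3    2.3  119.9]
(190, 105) [-137.6   43.   119.8]
(45, 105) [-137.7  -47.7  120.4]
(205, 105) [-137.6   52.3  119.1]
(150, 190) [-83.4  10.1 116.8]
(290, 190) [-83.3 104.3 116.9]
(150, 400) [-64.   82.9 312.1]
(296, 300) [ -2.6 106.7 117.1]
(330, 330) [ 28.1 131.7 105.5]
fin top pred [(np.float64(325.68598528802784), np.float64(242.3946693916662)), (np.float64(325.68175716916716), np.float64(259.00285849787184))] bar (np.float64(121.20049523838253), np.float64(101.08585465125387)) corners [(np.float64(302.653137013472), np.float64(406.36624211675985)), (np.float64(298.34867849425166), np.float64(179.90427050712958))]
```

View pics/w1c.png

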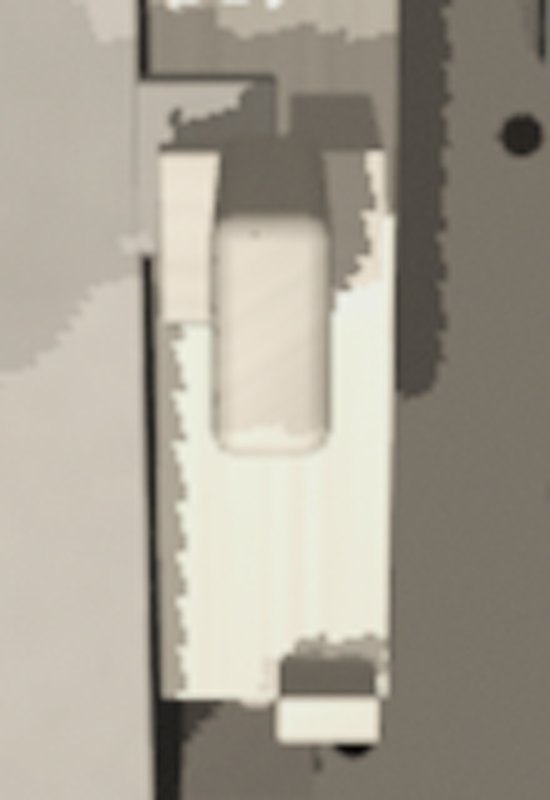

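```bash
python3 - <<'E'
from fit import *
q=r.x
g=H(q,(-54.5,127.6,0))
effector.grip(0.045)
bot.move_linear([g[0],g[1],.138],rate=.12)
effector.grip(0.0)
o=bot.observe();print(o['time'],o['position'],o['ft_force'],o['gripper_width'])
f0=o['ft_force']
e=H(q,(-10,127.6,0))
print(bot.move_linear([e[0],e[1],.138],rate=.05,until_force=20))
o=bot.observe();print(o['time'],o['position'],o['ft_force']-f0)
e=H(q,(8,127.6,0))
print(bot.move_linear([e[0],e[1],.138],rate=.02,until_force=20))
o=bot.observe();print(o['time'],o['position'],o['ft_force']-f0, o['gripper_width'])
d=o['position'][:2]-q[:2];c,n=np.cos(q[2]),np.sin(q[2]);print(c*d[0]+n*d[1],-n*d[0]+c*d[1])
snap('wrist','w2')
E
```

```text
5.175 [0.59442417 0.1963587  0.13918472] [-1.11357923 -0.62115103  3.8781076 ] 0.01318682352101826
False
6.2167 [0.63788382 0.18614208 0.13916206] [ 0.50868282 -1.76142489  0.99584821]
True
6.9417 [0.64627282 0.18411896 0.13914709] [-1.64126542  1.10962792  1.02077323] 0.012996611823835321
-0.0006272653630976475 0.12762990486860287
```

View pics/w2.png

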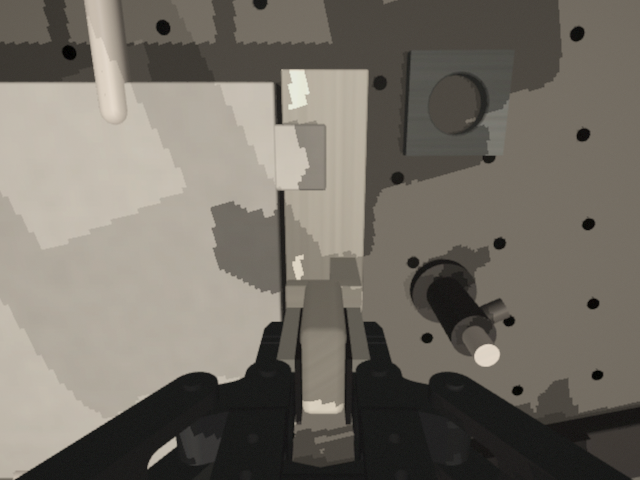

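```bash
python3 - <<'E'
from fit import *
q=r.x
effector.grip(0.035)
p=bot.observe()['position']
bot.move_linear([p[0],p[1],.26],rate=.2)
b=H(q,(-100,60,0))
bot.move_to([b[0],b[1],.30],[-90,0,np.degrees(q[2])-90])
o=bot.observe();print(o['time'],o['position'],o['ft_force'],o['gripper_width'])
snap('wrist','w3')
snap('top','t3')
E
```

```text
9.4583 [0.53382515 0.14099478 0.29896998] [-1.27356221  0.29597008  0.70643448] 0.03519797346993399
```

View pics/w3.png

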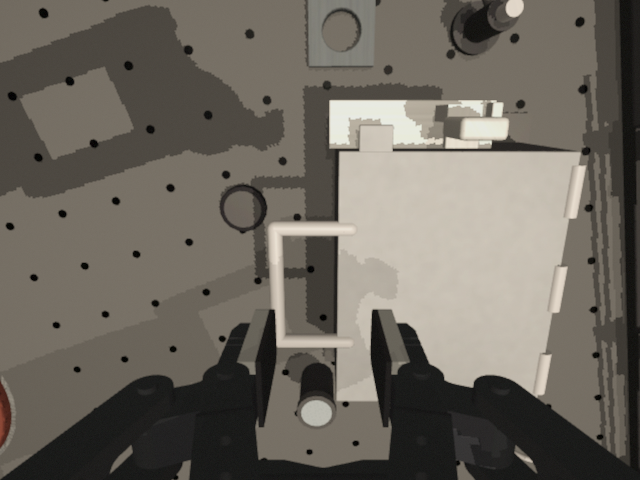

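View pics/t3.png

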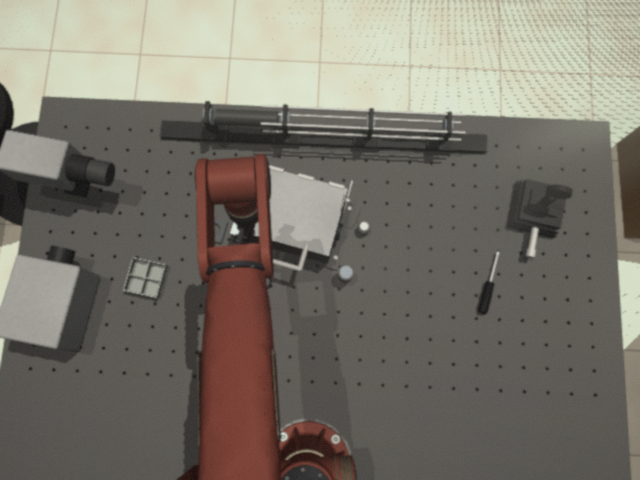

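Wrist view: the fin's top is now at about (462–508, 118–140) next to the stop block at (497,107). The bar runs from (275,230) to (280,342), and the cap at (243,207) is undisturbed.

```bash
python3 - <<'E'
from fit import *
q=r.x;W=dict(np.load('pics/w3.npz'))
def inv(p):
    d=p[:2]-q[:2];c,n=np.cos(q[2]),np.sin(q[2]);return np.round([1000*(c*d[0]+n*d[1]),1000*(-n*d[0]+c*d[1]),1000*p[2]],1)
for u,v in [(465,130),(484,130),(505,130),(278,250),(278,285),(279,320),(276,250),(280,285),(345,170),(345,250)]: print((u,v),inv(world(W,u,v)))
E
```

```text
(465, 130) [-12.2 126.1 171.4]
(484, 130) [ -0.5 126.1 171. ]
(505, 130) [ 12.4 126.1 170.8]
(278, 250) [-134.6   32.1  118.6]
(278, 285) [-135.5    2.5  119.4]
(279, 320) [-135.7  -29.4  118.7]
(276, 250) [-136.1   32.3  119.3]
(280, 285) [-134.1    1.6  117.4]
(345, 170) [-82.4  95.  117.9]
(345, 250) [-81.2  31.  115.1]
```

```bash
python3 - <<'E'
from fit import *
q=r.x
b=H(q,(-137.3,1,0)); yaw=np.degrees(q[2])-90
bot.move_to([b[0],b[1],.18],[-90,0,yaw])
f0=bot.observe()['ft_force']
print(bot.move_linear([b[0],b[1],.096],rate=.08,until_force=12))
o=bot.observe();print(o['time'],o['position'],o['ft_force']-f0)
effector.grip(0.0)
bot.hold(.2)
o=bot.observe();print(o['time'],o['position'],o['ft_force']-f0,o['torque'],o['gripper_width'])
snap('wrist','w4');snap('scene','s4')
E
```

```text
False
11.375 [0.4849397  0.09213216 0.09665158] [-2.69430477 -0.61527423 -0.85053218]
11.9167 [0.48261302 0.0925956  0.09582595] [-6.59109168  1.39249536  2.24391136] [ 0.36274023  0.74914541 -0.04638764] 0.010111428110925757
```

View pics/w4.png

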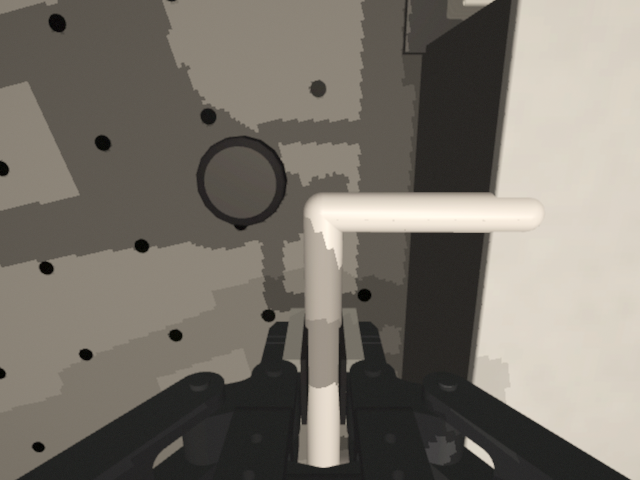

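```bash
cat > lift.py <<'E'
from fit import *
q=r.x
P0=np.array([0.48261302,0.0925956,0.09582595])  # TCP with bar gripped, lid shut
ux=np.array([np.cos(q[2]),np.sin(q[2])])
def tgt(deg):
    a=np.radians(deg);d=.23*(1-np.cos(a));return [P0[0]+ux[0]*d,P0[1]+ux[1]*d,P0[2]+.23*np.sin(a)]
def ang(p):
    h=.23-(np.array(p[:2])-P0[:2])@ux;return np.degrees(np.arctan2(p[2]-P0[2],h)),np.hypot(h,p[2]-P0[2])
E
python3 - <<'E'
from lift import *
f0=bot.observe()['ft_force']
for a in (2,5,10,18):
    st=bot.move_linear(tgt(a),rate=.05,until_force=25)
    o=bot.observe();print(a,st,o['time'],ang(o['position']),np.round(o['ft_force']-f0,1),o['gripper_width'])
    if st: break
snap('scene','s5')
E
python3 -c "
import cv2
a=cv2.imread('pics/s5.png')[180:330,240:440];cv2.imwrite('pics/s5c.png',cv2.resize(a,None,fx=4,fy=4,interpolation=cv2.INTER_CUBIC))"
```

```text
2 False 12.325 (np.float64(1.9921301780624403), np.float64(0.23009658345233128)) [ 5.4 -1.  -7.3] 0.009874214498200392
5 False 12.7167 (np.float64(5.065954339310805), np.float64(0.2302204565323407)) [ 3.9  0.  -5.9] 0.010198916068879606
10 False 13.2667 (np.float64(9.993074506315224), np.float64(0.23049242155527683)) [ 1.7  0.4 -5.8] 0.009736912591789784
18 False 14.0583 (np.float64(17.921451812781054), np.float64(0.23114025286142023)) [ 0.8  1.5 -5.9] 0.00967388363197254
```

View pics/s5c.png

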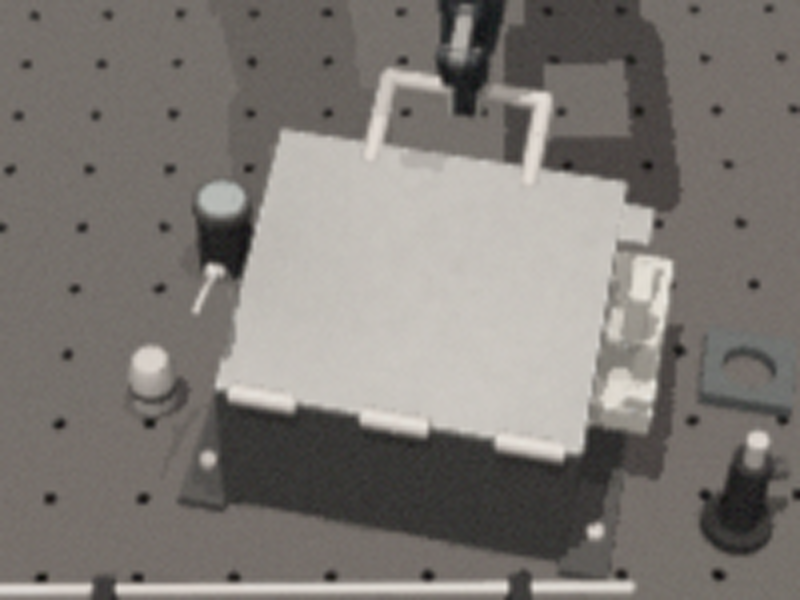

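The lid is rising freely with about 6 N on the bar, the ear is clear, and the lock is at the end stop. I'll go on to 50°.

```bash
python3 - <<'E'
from lift import *
f0=bot.observe()['ft_force']
for a in (26,34,42,46,50):
    st=bot.move_linear(tgt(a),rate=.06,until_force=25)
    o=bot.observe();print(a,st,o['time'],ang(o['position']),np.round(o['ft_force']-f0,1),o['gripper_width'])
    if st: break
bot.hold(.3)
o=bot.observe();print(o['time'],ang(o['position']),o['ft_force'])
snap('scene','s6');snap('top','t6');snap('wrist','w6')
import cv2
for n,(y,x) in {'s6':(140,240),'t6':(150,190)}.items():
    a=cv2.imread(f'pics/{n}.png')[y:y+150,x:x+200];cv2.imwrite(f'pics/{n}c.png',cv2.resize(a,None,fx=4,fy=4,interpolation=cv2.INTER_CUBIC))
E
```

```text
26 False 14.7917 (np.float64(25.865408922209596), np.float64(0.2319299764547213)) [-3.6  1.2  2.5] 0.009662541044270601
34 False 15.475 (np.float64(33.816150793086514), np.float64(0.23285757057549544)) [-7.5  0.6  6.2] 0.009813418608902294
42 False 16.1583 (np.float64(41.900969325465105), np.float64(0.2339249505902518)) [-9.6  0.7  9.3] 0.009737106167023396
46 False 16.575 (np.float64(46.047311537765765), np.float64(0.2344576919873246)) [-11.3   0.2  13. ] 0.009299222537964552
50 False 16.9917 (np.float64(50.181376519526104), np.float64(0.23502696983175136)) [-10.    0.6  14.7] 0.009427719179921282
17.2917 (np.float64(50.09713021517385), np.float64(0.2350245115846251)) [-15.69152741   2.83343393  11.48127712]
```

View pics/s6c.png

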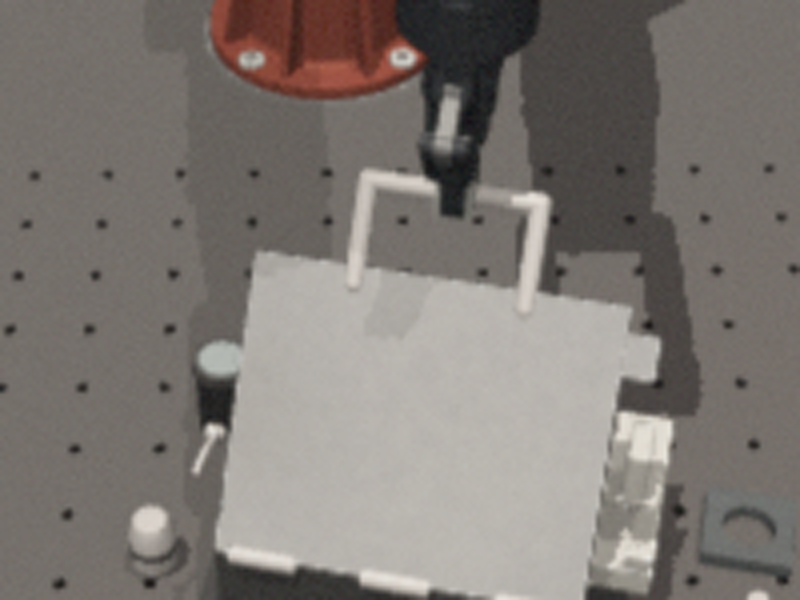

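View pics/t6c.png

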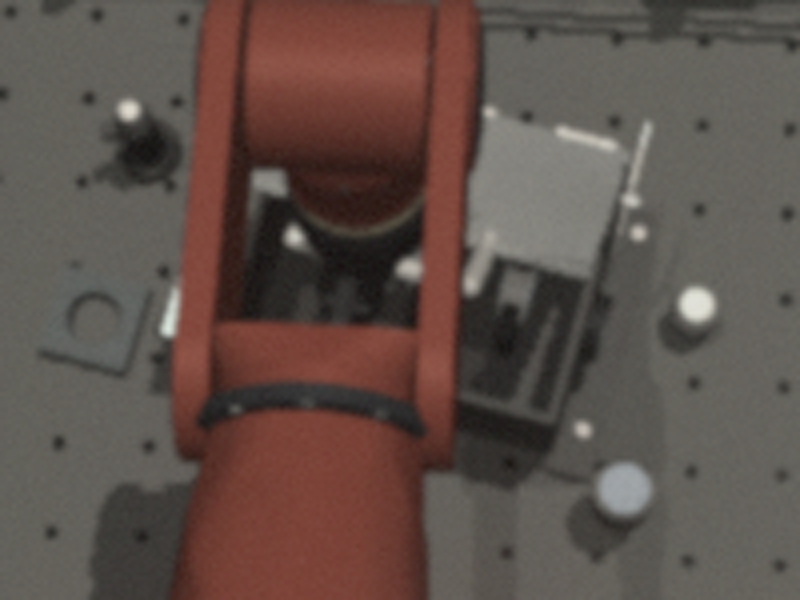

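View pics/w6.png

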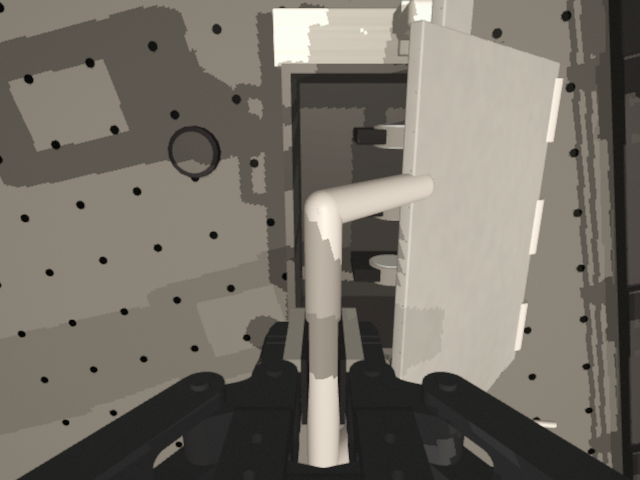

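The lid is up and the gripper holds the bar. TCP geometry gives about 50°, but the radius has drifted by 5 mm, so I'll measure the angle from depth.

```bash
python3 - <<'E'
from lift import *
ux3=np.array([ux[0],ux[1],0])
def plane(s,poly):
    m=np.zeros(s['depth'].shape,np.uint8);cv2.fillPoly(m,[np.array(poly)],1)
    v,u=np.nonzero((m>0)&(s['depth']>0));d=s['depth'][v,u];K=s['K']
    P=np.c_[(u-K[0,2])*d/K[0,0],-(v-K[1,2])*d/K[1,1],-d,np.ones(len(d))]@np.linalg.inv(s['view']).T
    P=P[:,:3];c=np.median(P,0)
    for _ in range(3):
        n=np.linalg.svd(P-P.mean(0),full_matrices=False)[2][2];n*=np.sign(n[2])
        e=abs((P-P.mean(0))@n);P=P[e<3*np.median(e)+1e-4]
    return np.degrees(np.arctan2(-n@ux3,n[2])),n,np.median(e),len(P)
print('shut scene',plane(S,[(313,230),(390,240),(380,285),(300,272)]))
s=dict(np.load('pics/s6.npz'));w=dict(np.load('pics/w6.npz'));t=dict(np.load('pics/t6.npz'))
print('scene',plane(s,[(240+280/4,140+340//4),(395-4+0,140+340//4),(382,140+540//4),(300,140+520//4)] and [(312,226),(389,232),(384,273),(302,268)]))
print('wrist',plane(w,[(430,60),(540,90),(515,330),(440,360)]))
print('top',plane(t,[(313,186),(340,193),(334,211),(314,204)]))
# bar from wrist
print(ang(bot.observe()['position']),bot.observe()['eef_rot'],bot.observe()['position'])
for k,v in {'hinge':(90,0,113.5)}.items(): print(H(q,v))
for u,v in[(322,230),(322,260),(322,290)]: print(world(w,u,v))
W=dict(np.load('pics/w4.npz'))
for u,v in[(322,250),(322,280),(322,300)]: print('shut',world(W,u,v))
E
python3 -c "
import cv2
a=cv2.imread('pics/t6.png')[170:235,300:370];cv2.imwrite('pics/t6d.png',cv2.resize(a,None,fx=9,fy=9,interpolation=cv2.INTER_CUBIC))
a=cv2.imread('pics/s6.png')[230:290,270:345];cv2.imwrite('pics/s6d.png',cv2.resize(a,None,fx=9,fy=9,interpolation=cv2.INTER_CUBIC))"
```

```text
shut scene (np.float64(0.2484667787865777), array([-0.00405102,  0.00171823,  0.99999032]), np.float64(0.0010318198831453175), 3465)
scene (np.float64(-49.205182354216014), array([ 0.73727511, -0.1719215 ,  0.65335167]), np.float64(0.0012486286231789257), 3270)
wrist (np.float64(-48.962027035143976), array([ 0.73436081, -0.17217554,  0.65655905]), np.float64(0.00016137301010753978), 24668)
top (np.float64(-49.04961987384959), array([ 0.7342898 , -0.17683442,  0.65539918]), np.float64(0.0008840827909214223), 465)
(np.float64(50.09441830586832), np.float64(0.23502598897556182)) [-9.03744380e+01 -2.64628805e-02 -1.03184137e+02] [0.55975345 0.07454085 0.27611501]
[0.70532169 0.03915026 0.1135    ]
[0.57071548 0.11567639 0.29457072]
[0.56839324 0.10585552 0.29314553]
[0.56618244 0.09642225 0.29422117]
shut [0.4924116  0.12874813 0.11810815]
shut [0.49027646 0.11969012 0.11880027]
shut [0.48866804 0.11289721 0.11795483]
```

View pics/t6d.png

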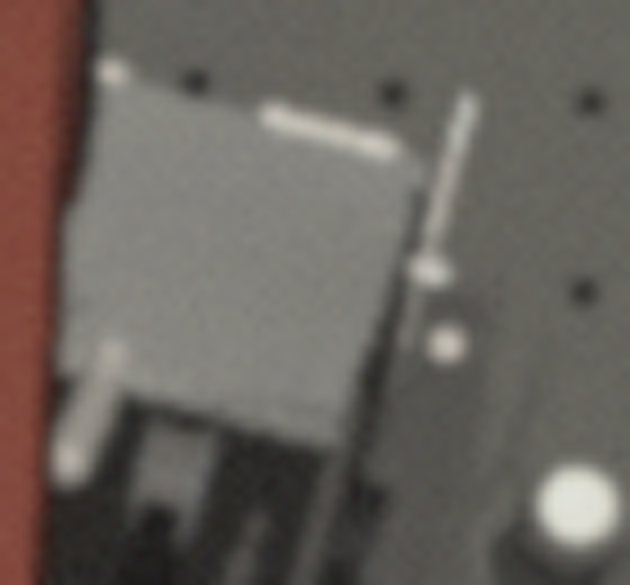

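View pics/s6d.png

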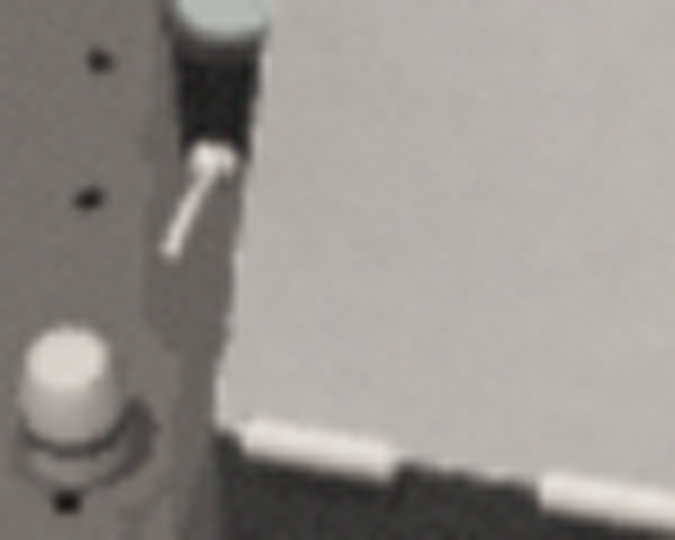

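All three cameras put the lid at 49.0–49.2°. The tool still carries about 19 N of sideways load because my arc was slightly off. I'll relax that by commanding the actual position, then check the lid holds steady.

```bash
python3 - <<'E'
from lift import *
ux3=np.array([ux[0],ux[1],0])
o=bot.observe();p=o['position']
bot.move_linear([p[0],p[1],p[2]+.001],rate=.02)
def lidang(s,poly):
    m=np.zeros(s['depth'].shape,np.uint8);cv2.fillPoly(m,[np.array(poly)],1)
    v,u=np.nonzero((m>0)&(s['depth']>0));d=s['depth'][v,u];K=s['K']
    P=(np.c_[(u-K[0,2])*d/K[0,0],-(v-K[1,2])*d/K[1,1],-d,np.ones(len(d))]@np.linalg.inv(s['view']).T)[:,:3]
    n=np.linalg.svd(P-P.mean(0),full_matrices=False)[2][2];n*=np.sign(n[2])
    return np.degrees(np.arctan2(n@ux3,n[2]))
for i in range(3):
    bot.hold(.6)
    o=bot.observe();w=snap('wrist','w7_%d'%i);s=snap('scene','s7_%d'%i)
    print(o['time'],o['position'],o['ft_force'],o['gripper_width'],lidang(w,[(430,60),(540,90),(515,330),(440,360)]),lidang(s,[(312,226),(389,232),(384,273),(302,268)]))
E
```

```text
18.4833 [0.5599212  0.07444837 0.27660696] [  3.85416304   1.13953391 -12.28992431] 0.009669683375064105 49.06832782741755 49.24465085373693
19.1833 [0.56000911 0.07444005 0.27671213] [  4.68253802   2.20039371 -12.5601708 ] 0.009756791706067752 49.111063526761605 49.25108228349715
19.8833 [0.56002845 0.07441991 0.2767253 ] [  5.07132143   1.15419373 -11.94654117] 0.009259324993425862 49.11142527946453 49.31782973515675
```

View pics/w7_2.png

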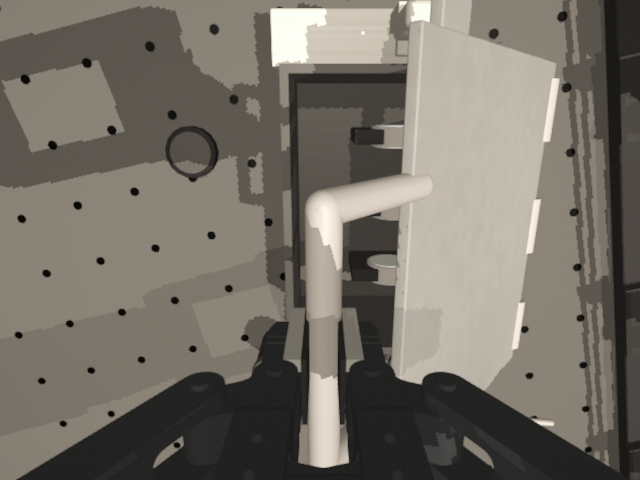

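The lid is steady at 49.1–49.3° with the bar between the fingers, so I'm handing in.

```bash
python3 -c "
from workcell import workorder
print(workorder.job_done())"
```

```text
the job is handed in; nothing more can be done
None
```

The lock is released and the lid is being held open at about 49°. I handed the job in at about 20 s, with the gripper still holding the pull bar.

**Lock:** I slid the grip along the rail until the force stop tripped at the end stop. It stopped 0.1 mm from the calculated 60 mm travel. A wrist picture afterwards put the fin within 1 mm of home, next to the stop block. I did not measure it again after lifting the lid, but the scene picture still showed it there.

**Lid:** Only then did I grip the bar and lift.
- **Angle:** Plane fits on the depth images gave 49.1° (wrist) and 49.2–49.3° (scene), steady over the last 2 s. The top camera gave 49.0° just before I eased the grip.
- **Force:** About 13 N on the tool at the end.

**Loose parts:** Nothing I looked at had moved. The final pictures did not cover the screwdriver and tray; the arm did not go near them.

**Checks that disagreed:**
- The arm's own position gave 50.1° at a radius of 235 mm instead of 230 mm. The bar appears to have slid about 4 mm towards the fingertips during the lift, so I relied on the camera angles.
- That offset had built up about 19 N of sideways load, which I eased before handing in.

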